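Pack the wood carver's caddy

ROBOT

A 6-joint arm with a two-finger parallel gripper is mounted at the origin on the work surface. World frame = base frame: x ahead of the robot, y to its left, z up, the work surface at z = 0. Lengths are in m, angles in rad, forces in N, time in s.
With the tool pointing down it reaches from about 0.375 to 0.975 m from the base axis. Payload 3.8 kg.
Tool frame: the origin (TCP) lies at the very end of the fingers, on their centre line; the grasp point (between the pads) lies 19 mm behind it; z points along the fingers, y is the line along which they close (so a half turn about z gives the same grasp; the last joint's range is limited). The gripper opens to 85 mm and grips with 20 to 120 N. Pads are 22 mm wide; open, the fingers measure 114 mm over their backs; the gripper's body (76 mm by 85 mm) begins 54 mm behind the grasp point. The pads swing forward as they close: fully open they stand 13 mm farther back than shut.
Start: joints at [1.302, 0.264, 1.604, -0, 1.274, -0.037], TCP at [0.155, 0.657, 0.231] pointing down, gripper open.
Joint ranges: [-2.63, 2.63], [-0.94, 2.18], [0.31, 2.57], [-1.31, 4.45], [0, 2.66], [-2.55, 2.55]. Speed limits (rad/s): [2.57, 2.57, 3.14, 3.14, 3.14, 3.14].

INTERFACE

Orientations are given as a rotation vector (axis times angle).
In Python, from workcell import monitor, viewer, job gives the robot as it stands. The module is installed in compiled form; this text tells all that it offers.
- The arm moves only by the tool step_arm, never from a script. Its argument "series" is one flat list of numbers, 4 for each row, row after row: the shift along the tool's x, y, z in m, then the turn about the tool's z in rad. A call has 1 to 8 rows; each row is the pose to reach, as a shift and turn from the pose commanded when the call began, along the tool's axes at that moment; what a row does not reach only later rows make up. A row lasts 1/8 s, in which the tool goes at most 62.5 mm and 10.7 degrees, less where a joint would pass 70% of its speed; a pose out of reach is approached as far as the arm can. A call with a gripper value outside its range is refused whole. "gripper" is the opening, from 0 (shut) to 1 (fully open), set as the call begins (left out, the last holds). The fingers move at their own pace and stop on an object; "newtons" is the grip in N (left out, the last holds). Time passes only in rows, so rows that repeat a pose let the fingers close. It gives the time, the measured TCP pose, the force, the opening and the grip force at its end, in the units of the state.
- monitor.read_state(): the state, without advancing time (a new reading comes with each control period).
- viewer.read_camera(name): name is "scene" or "top"; returns a dict with "image" (384x512x3 uint8, red, green, blue), "intrinsics" (3x3 intrinsics, pixels), "T" (4x4, takes a point from camera to world coordinates). Camera axes: x right, y up, looking along -z (the intrinsics and any distortion apply to the point x, -y, -z); pixel columns grow to the right and rows downward; lengths in m; the calibration is good to about 2 mm. A picture is of the moment at which its call begins. There is no depth.
- job.finish_job(): hands the job in; it is judged then, once.
Trained networks look in a picture, given as the dict that the camera call returned (one of the last four; its "shot" number tells which), for a name from the list of things; names that differ only in an ending like _2 or _b are one class to them, and where a whole thing is asked for, a point or a joint stands for the part that bears it (a point fixed in the world has none). Each returns a list of dicts, best first, with "score" (0 to 1); they miss things now and then, are a little off and sometimes report something else, mostly with a low value. They report only what shows in the picture. A call takes as long as a camera call. They do not tell look-alikes from the thing itself.
- viewer.boxes_of(picture, label): "extent" ([centre column, centre row, width, height] in pixels, round what is visible of it).
- viewer.spot_point(picture, label): "point" ([column, row] in pixels: a listed point, or the origin of a listed thing).
The state is a dict: "time": time; "q": joint angles; "joint_vel": joint speeds; "joint_torque": joint torques, N m; "tool_pos": TCP position; "tcp_rot": TCP orientation; "wrist_force": force on the tool from outside, world axes, zero at the start; "torque": the same for the moment, N m; "width": opening from 0.0 (shut) to 1.0 (fully open); "grip_force": force on a finger pad.
Only numpy, scipy, OpenCV 4.12 (cv2) and the standard library are available. Lean on these libraries where they do the work, as an engineer would, in place of code of your own. Each camera call takes 0.05 s, during which the arm holds its last target. There are 200 camera calls.

TASK

Pack the carver's caddy: swing its keeper bar right up and back, then lay the loose tools fully down in their slots, in the order of the brass tacks and with handles at the tack end - narrow gouge in slot 1, broad chisel in 2, round scraper in 3, T-headed crossbar scraper in 4, leaving a missing tool's slot empty. Nest both loose wooden cups fully home in the cup fixed to the caddy, at any time, and finally swing the keeper fully down over the tools. Put back whatever gets knocked astray, and leave the other things where they are.

Things in the scene. Friction and masses are not known exactly. Their poses are not given: they have to be found in the camera images.
- caddy: Plywood caddy fixed to the bench, base 12 thick, x -90 to 170, y -230 to 182 mm. Origin: underside, midway between its two notched rails; x from the tack-studded edge to the far keeper hinge, y left, z up. Rails along y, 12 thick, at x = -33 and 33 (54 free between), cross four slots, 36 wide, 60 apart. Brass tacks before each slot show its number. At the -y end a cup like the loose ones is fixed.
- slot1 (a point): Floor of slot 1 (1 brass tack), midway between the two rails, 30 above the bench, at the caddy's y = 130 mm; axes as the caddy's. Dividers beside it are 24 wide, with ridged tops 72 above the bench. A tool laid properly has its handle lying in both rails' notches, its origin on this point and its head towards +x.
- slot2 (a point): Floor of slot 2 (2 brass tacks), midway between the two rails, 30 above the bench, at the caddy's y = 70 mm; axes as the caddy's. Dividers beside it are 24 wide, with ridged tops 72 above the bench. A tool laid properly has its handle lying in both rails' notches, its origin on this point and its head towards +x.
- slot3 (a point): Floor of slot 3 (3 brass tacks), midway between the two rails, 30 above the bench, at the caddy's y = 10 mm; axes as the caddy's. Dividers beside it are 24 wide, with ridged tops 72 above the bench. A tool laid properly has its handle lying in both rails' notches, its origin on this point and its head towards +x.
- slot4 (a point): Floor of slot 4 (4 brass tacks), midway between the two rails, 30 above the bench, at the caddy's y = -50 mm; axes as the caddy's. Dividers beside it are 24 wide, with ridged tops 72 above the bench. A tool laid properly has its handle lying in both rails' notches, its origin on this point and its head towards +x.
- cup_seat (a point): Centre of the inner floor of the fixed cup (40 mm above the bench; its rim is 84 mm above the bench). The underside of the first nested cup rests here, that of the second 28 mm higher.
- keeper_bar (a point): Middle of the keeper's round steel bar, 14 across, 250 long along the caddy's y; it can be pinched here from above. The hinge axis runs along the caddy's y at x = 150, 78 above the bench, 65 from the bar. Closed, the bar lies above the tools' heads at the caddy's x = 85, y = 40, 78 above the bench.
- keeper (a joint): Keeper angle, rad: 0 closed (bar down, level with the hinge, on its stop), growing as the bar is lifted up and away from the near edge; 1.57 straight up, stop at 1.7; standing open its top is 150 mm above the bench. Friction (0.1 N m) keeps it where it is left.
- gouge: Narrow gouge, belongs in slot 1. Its head is a plain thin steel rod, 9 mm wide, to the tip. Wooden handle, alike on all four: bar 104 long, 24 wide, 24 high. Origin: centre of the handle's underside; x from handle to steel head, z up as it lies. About 160 g, balanced 5 to 13 mm headwards of the handle's middle. May be absent.
- gouge_tip (a point): Tip of the narrow gouge's head, 120 mm from the handle's middle, 12 mm above its underside.
- chisel: Broad chisel, belongs in slot 2. Its head is a flat square-cornered blade 34 wide and 44 long. Wooden handle, alike on all four: bar 104 long, 24 wide, 24 high. Origin: centre of the handle's underside; x from handle to steel head, z up as it lies. About 160 g, balanced 5 to 13 mm headwards of the handle's middle. May be absent.
- chisel_tip (a point): Tip of the broad chisel's head, 120 mm from the handle's middle, 12 mm above its underside.
- scraper: Round scraper, belongs in slot 3. Its head is a flat steel disc 38 in diameter. Wooden handle, alike on all four: bar 104 long, 24 wide, 24 high. Origin: centre of the handle's underside; x from handle to steel head, z up as it lies. About 160 g, balanced 5 to 13 mm headwards of the handle's middle. May be absent.
- scraper_tip (a point): Tip of the round scraper's head, 119 mm from the handle's middle, 12 mm above its underside.
- crossbar: Crossbar (T-headed) scraper, belongs in slot 4. A thin shank ends in a steel crossbar 44 wide and 10 long. Wooden handle, alike on all four: bar 104 long, 24 wide, 24 high. Origin: centre of the handle's underside; x from handle to steel head, z up as it lies. About 160 g, balanced 5 to 13 mm headwards of the handle's middle. May be absent.
- crossbar_tip (a point): Tip of the crossbar scraper's head, 118 mm from the handle's middle, 12 mm above its underside.
- cup1: Loose turned wooden cup, standing upright, mouth up, one of two alike: 36 across the foot, 60 across the rim, 72 high, straight flaring wall 2.5 thick, solid bottom 28 thick, 100 g. Origin: centre of the underside. Nested, its top 28 mm stand clear of the cup below, with about 2 mm of play all round.
- cup2: Loose turned wooden cup, standing upright, mouth up, one of two alike: 36 across the foot, 60 across the rim, 72 high, straight flaring wall 2.5 thick, solid bottom 28 thick, 100 g. Origin: centre of the underside. Nested, its top 28 mm stand clear of the cup below, with about 2 mm of play all round.
- stone: Bystander: grey sharpening stone 150 x 50 x 25, origin under its centre.
- mallet: Bystander: round wooden mallet lying down, 230 long, head 70 across.
- glue: Bystander: glue bottle, 60 across, 140 high.
- wax: Bystander: flat metal wax tin, 76 across, 40 high.
- brush: Bystander: brush lying flat.
- offcut: Bystander: wood offcut 100 x 55 x 30.
Not all that is in view belongs to the job. Leave any green look-alike of the cup1 alone.

How it is judged:
By the outcome, as a careful person would: the job done as asked, in the order asked, and still so for the second after the job is handed in, with the robot touching nothing.
Of gouge, chisel, scraper, crossbar only 2 to 4 are there at a start; the rules pass over those that are not, and their reading is None.
At some moment in a run one of gouge, chisel, scraper, crossbar may be knocked a few centimetres aside while the robot is not near it.
It also fails if it takes over 210 s, if anything falls off the work surface, if the arm or the gripper's body presses on something with over 40 N, if the wrist force passes 120 N, or if a joint passes its speed limit or range.

## Working session

There is one attempt and no reset: what is moved stays moved. The work goes in short steps, Python scripts to look and compute and a tool call to move; the robot and the scene stay as the last step left them, time stands still between calls to the robot, and variables do not carry over. Pictures are saved under pics/ and viewed, at most 14 in all, crops included, and the job is handed in when it is done.

Besides the shell and the picture viewer there is one more tool, called after "Emit:" as a command line: name --argument value ..., lists and objects as JSON in quotes. step_arm: Moves the arm, as the interface text tells. Its arguments: {"type":"object","properties":{"series":{"type":"array"},"gripper":{"type":"number"},"newtons":{"type":"number"}},"required":["series"]}

```bash
mkdir -p pics; cat > h.py <<'E'
import numpy as np, cv2
from scipy.spatial.transform import Rotation as R
from workcell import monitor, viewer, job
def save(p,n,crop=None,s=1.5):
    im=p["image"][:,:,::-1]
    if crop: im=im[crop[1]:crop[3],crop[0]:crop[2]]
    cv2.imwrite("pics/"+n+".png",cv2.resize(im,None,fx=s,fy=s,interpolation=cv2.INTER_CUBIC))
def ray(p,uv):
    K=np.array(p["intrinsics"]);T=np.array(p["T"])
    d=np.linalg.inv(K)@[uv[0],uv[1],1]; d=T[:3,:3]@(d*[1,-1,-1]); return T[:3,3],d
def at(p,uv,z):
    o,d=ray(p,uv); return o+d*(z-o[2])/d[2]
def proj(p,X):
    K=np.array(p["intrinsics"]);T=np.array(p["T"]); c=T[:3,:3].T@(np.array(X)-T[:3,3]); c=K@(c*[1,-1,-1]); return c[:2]/c[2]
def st():
    s=monitor.read_state(); print("t",round(s["time"],2),"tcp",np.round(s["tool_pos"],4),"rot",np.round(s["tcp_rot"],3),"F",np.round(s["wrist_force"],1),"w",round(s["width"],3),"g",round(s["grip_force"],1)); return s
def shift(s,X,yaw=None):
    Rm=R.from_rotvec(s["tcp_rot"]).as_matrix(); return Rm.T@(np.array(X)-s["tool_pos"])
E
python3 - <<'E'
from h import *
s=st(); print(R.from_rotvec(s["tcp_rot"]).as_matrix().round(3), s["q"])
a=viewer.read_camera("scene");b=viewer.read_camera("top")
save(a,"s0");save(b,"t0")
Z=dict(slot1=.03,slot2=.03,slot3=.03,slot4=.03,cup_seat=.04,keeper_bar=.078,gouge=0,gouge_tip=.012,chisel=0,chisel_tip=.012,scraper=0,scraper_tip=.012,crossbar=0,crossbar_tip=.012,cup1=0,caddy=0,stone=0,mallet=0,glue=0,wax=0,brush=0,offcut=0)
for n,p in(("scene",a),("top",b)):
    print(n,p["T"][:3,3] if hasattr(p["T"],'shape') else p["T"])
    for k,z in Z.items():
        for r in viewer.spot_point(p,k)[:3]:
            print(k,round(r["score"],2),np.round(r["point"]),at(p,r["point"],z).round(3)[:2])
E
```

```text
t 0.0 tcp [0.1549 0.6563 0.2299] rot [-3.63e-01 -3.12e+00  3.00e-03] F [ 0.1  0.1 -0.5] w 0.999 g 0.0
[[-0.973  0.23  -0.001]
 [ 0.23   0.973 -0.002]
 [ 0.    -0.002 -1.   ]] [ 1.30209980e+00  2.64784358e-01  1.60535841e+00  2.72979227e-05
  1.27369911e+00 -3.68914012e-02]
scene [ 1.19643627 -0.41758987  1.1081464 ]
slot1 0.83 [256. 211.] [ 0.556 -0.056]
slot1 0.67 [225. 219.] [ 0.532 -0.166]
slot1 0.67 [204. 220.] [ 0.498 -0.234]
slot2 0.83 [256. 211.] [ 0.556 -0.056]
slot2 0.67 [225. 219.] [ 0.532 -0.166]
slot2 0.67 [204. 220.] [ 0.498 -0.234]
slot3 0.83 [256. 211.] [ 0.556 -0.056]
slot3 0.67 [225. 219.] [ 0.532 -0.166]
slot3 0.67 [204. 220.] [ 0.498 -0.234]
slot4 0.83 [256. 211.] [ 0.556 -0.056]
slot4 0.67 [225. 219.] [ 0.532 -0.166]
slot4 0.67 [204. 220.] [ 0.498 -0.234]
cup_seat 0.75 [165. 224.] [ 0.451 -0.359]
cup_seat 0.43 [241. 213.] [ 0.542 -0.109]
keeper_bar 0.97 [239. 228.] [ 0.615 -0.156]
gouge 0.48 [307. 187.] [0.545 0.179]
gouge_tip 0.77 [333. 171.] [0.538 0.309]
chisel 0.66 [289. 162.] [0.401 0.193]
chisel_tip 0.78 [297. 143.] [0.336 0.272]
chisel_tip 0.65 [167. 224.] 
[... 1620 characters left out ...]
49]
scraper 0.78 [148. 221.] [0.447 0.352]
scraper_tip 0.77 [115. 228.] [0.418 0.467]
crossbar 0.72 [157. 177.] [0.607 0.331]
crossbar 0.55 [196. 235.] [0.402 0.18 ]
crossbar_tip 0.69 [125. 178.] [0.6   0.442]
crossbar_tip 0.28 [376. 259.] [ 0.333 -0.455]
cup1 0.74 [179. 156.] [0.684 0.252]
cup1 0.67 [184. 130.] [0.782 0.239]
cup1 0.59 [235. 233.] [0.412 0.04 ]
caddy 0.59 [298. 203.] [ 0.525 -0.181]
stone 0.61 [127. 258.] [0.312 0.421]
stone 0.26 [230. 136.] [0.766 0.072]
mallet 0.82 [405. 229.] [ 0.443 -0.562]
glue 0.63 [375. 260.] [ 0.331 -0.456]
glue 0.38 [236. 231.] [0.42  0.039]
wax 0.74 [227. 136.] [0.763 0.083]
brush 0.73 [ 98. 185.] [0.573 0.543]
offcut 0.58 [ 89. 228.] [0.416 0.562]
```

View pics/s0.png

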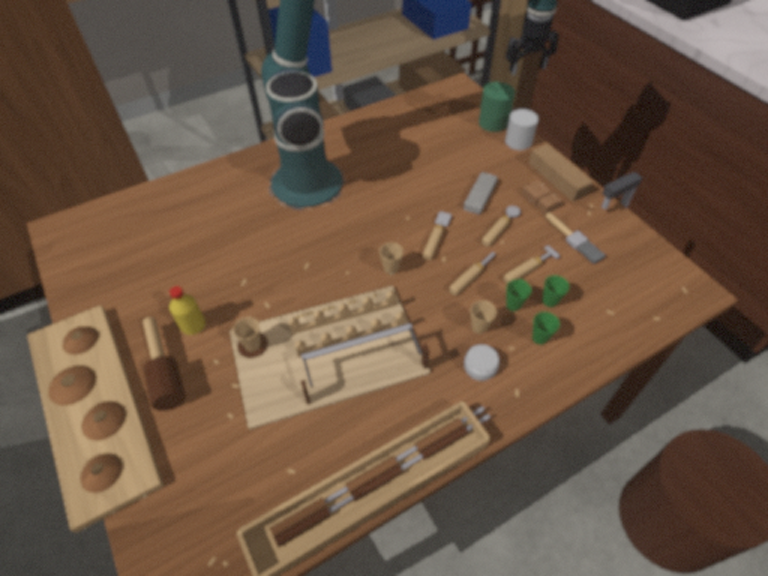

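View pics/t0.png

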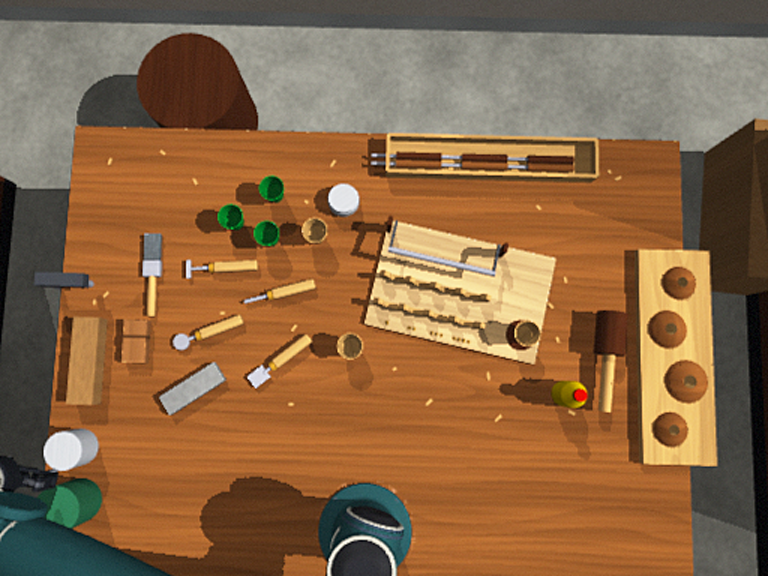

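The top view shows all four tools (gouge ~(196,192), chisel ~(196,233), scraper ~(148,221), crossbar ~(157,177)). It also shows brown cups at ~(233,230) and (209,153), green look-alikes above them, and the caddy around (305,195) with its fixed cup at (348,222).

```bash
cat >> h.py <<'E'
def handles(p):
    """handles seen in a top picture -> list of (xy, axis angle, len, wid)"""
    im=cv2.resize(p["image"],None,fx=4,fy=4,interpolation=cv2.INTER_CUBIC)
    h=cv2.cvtColor(im,cv2.COLOR_RGB2HSV)
    m=((h[:,:,2]>170)&(h[:,:,1]>60)&(h[:,:,0]>10)&(h[:,:,0]<26)).astype(np.uint8)*255
    m[:,980:]=0
    m=cv2.morphologyEx(m,cv2.MORPH_OPEN,np.ones((9,9)))
    out=[]
    for c in cv2.findContours(m,cv2.RETR_EXTERNAL,cv2.CHAIN_APPROX_NONE)[0]:
        if cv2.contourArea(c)<1200: continue
        (u,v),(w,l),a=cv2.minAreaRect(c); b=cv2.boxPoints(((u,v),(w,l),a))/4
        W=np.array([at(p,q,.024)[:2] for q in b]); e=W[1]-W[0];f=W[2]-W[1]
        if np.linalg.norm(f)>np.linalg.norm(e): e,f=f,e
        ang=np.arctan2(e[1],e[0])%np.pi
        out.append((W.mean(0).round(4),round(ang,3),round(np.linalg.norm(e),3),round(np.linalg.norm(f),3)))
    return out,m
E
python3 - <<'E'
from h import *
from scipy.optimize import least_squares
b=viewer.read_camera("top");a=viewer.read_camera("scene")
def cw(q,P): 
    c,s=np.cos(q[2]),np.sin(q[2]); return [q[0]+c*P[0]-s*P[1],q[1]+s*P[0]+c*P[1],P[2]]
C=[([-.09,.182,.012],[243.3,216.7]),([-.09,-.23,.012],[356.7,242]),([.17,-.23,.012],[370,171.3]),([.17,.182,.012],[261,147])]
r=least_squares(lambda q:np.concatenate([proj(b,cw(q,P))-uv for P,uv in C]),[.52,-.15,-.2],loss='soft_l1')
q=r.x; print(q,r.fun.round(1)); np.save("caddy.npy",q)
for n,p in(("scene",a),("top",b)):
  im=cv2.resize(p["image"][:,:,::-1],None,fx=4,fy=4,interpolation=cv2.INTER_CUBIC)
  def d(P,col): 
    u=proj(p,cw(q,P))*4+1.5; cv2.drawMarker(im,tuple(int(i) for i in u),col,cv2.MARKER_CROSS,14,1)
  for P,_ in C: d(P,(0,0,255))
  for y in(.13,.07,.01,-.05): d([0,y,.03],(255,0,0)); d([-.033,y,.03],(255,0,0)); d([.033,y,.03],(255,0,0))
  for y in(.1,.04,-.02): d([-.033,y,.072],(255,0,255)); d([.033,y,.072],(255,0,255))
  for y in(-.085,.04,.165): d([.085,y,.078],(0,255,0)); d([.15,y,.078],(255,255,0))
  u=(proj(p,cw(q,[0,0,0]))*4).astype(int); cv2.imwrite("pics/o_%s.png"%n,im[u[1]-230:u[1]+250,max(0,u[0]-340):u[0]+340])
h,m=handles(b)
for i in h: print(i)
E
```

```text
[ 0.52370933 -0.18217507 -0.19522961] [-0.2 -0.1  0.5  0.4  1.   0.  -2.  -0.3]
(array([-0.0515,  0.4293]), np.float64(1.5), np.float64(0.149), np.float64(0.016))
(array([-0.0102,  0.4635]), np.float64(1.573), np.float64(0.218), np.float64(0.051))
(array([0.0373, 0.4288]), np.float64(1.547), np.float64(0.11), np.float64(0.018))
(array([0.1306, 0.2991]), np.float64(1.575), np.float64(0.604), np.float64(0.032))
(array([0.2024, 0.316 ]), np.float64(1.572), np.float64(0.638), np.float64(0.108))
(array([0.2975, 0.0569]), np.float64(1.549), np.float64(0.109), np.float64(0.011))
(array([0.3461, 0.1332]), np.float64(1.598), np.float64(0.173), np.float64(0.068))
(array([0.3511, 0.3039]), np.float64(1.655), np.float64(0.086), np.float64(0.05))
(array([0.3615, 0.4555]), np.float64(1.598), np.float64(0.102), np.float64(0.062))
(array([0.3966, 0.3219]), np.float64(1.603), np.float64(0.21), np.float64(0.028))
(array([0.3909, 0.5622]), np.float64(1.598), np.float64(0.076), np.float64(0.066))
(array([0.4142, 0.0766]), np.float64(0.033), np.float64(0.061), np.float64(0.041))
(array([0.4014, 0.1848]),
[... 926 characters left out ...]
, np.float64(0.07), np.float64(0.04))
(array([0.6077, 0.644 ]), np.float64(1.564), np.float64(0.178), np.float64(0.035))
(array([0.6168, 0.3736]), np.float64(1.557), np.float64(0.248), np.float64(0.057))
(array([0.6667, 0.0755]), np.float64(1.597), np.float64(0.065), np.float64(0.027))
(array([0.6651, 0.4207]), np.float64(1.547), np.float64(0.162), np.float64(0.024))
(array([0.6603, 0.6454]), np.float64(1.427), np.float64(0.181), np.float64(0.037))
(array([0.761 , 0.1763]), np.float64(1.597), np.float64(0.064), np.float64(0.021))
(array([0.8129, 0.3779]), np.float64(1.596), np.float64(0.725), np.float64(0.141))
(array([0.9238, 0.3196]), np.float64(1.625), np.float64(0.14), np.float64(0.014))
```

View pics/o_top.png

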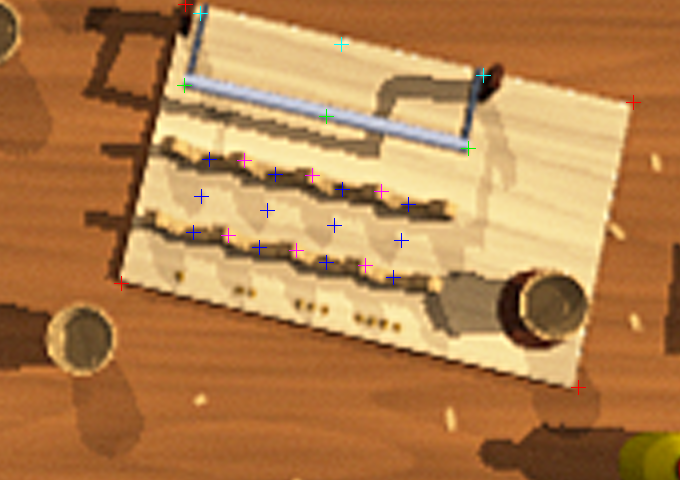

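View pics/o_scene.png

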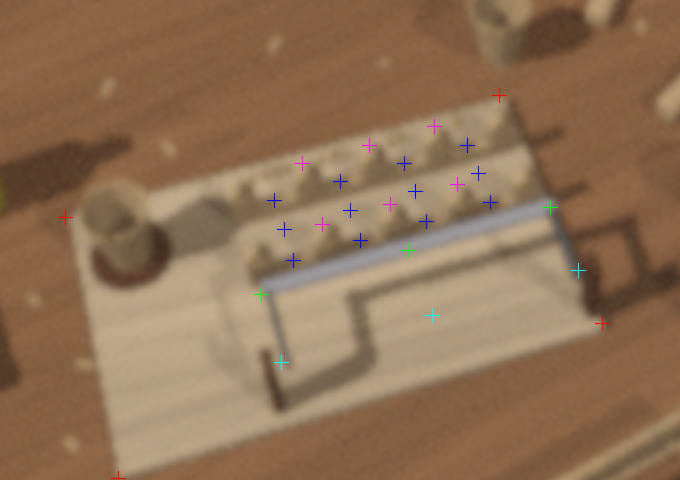

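The caddy fit matches both views: the top corners agree, and the bar sits at the green marks within about 1 px. Next I need the tool handles and the cups.

```bash
python3 - <<'E'
from h import *
b=viewer.read_camera("top");a=viewer.read_camera("scene")
h=cv2.cvtColor(b["image"],cv2.COLOR_RGB2HSV)
for uv in((196,192),(190,194),(157,177),(148,221),(165,205),(210,200),(170,240),(200,170)): print(uv,h[uv[1],uv[0]],b["image"][uv[1],uv[0]])
q=np.load("caddy.npy")
ub=(proj(b,[q[0],q[1],0])*4).astype(int)-[340,230]; ua=(proj(a,[q[0],q[1],0])*4).astype(int)-[340,230]
print("fixedcup top",at(b,(np.array([552,305])+ub)/4-.4,.084),"scene",at(a,(np.array([117,207])+ua)/4-.4,.084))
print("loose near top",at(b,(np.array([81,340])+ub)/4-.4,.072),"scene",at(a,(np.array([500,8])+ua)/4-.4,.072))
for k in("gouge","chisel","scraper","crossbar","cup1"):
  for n,p in(("s",a),("t",b)):
    for r in viewer.boxes_of(p,k)[:3]: print(k,n,round(r["score"],2),np.round(r["extent"],1), at(p,r["extent"][:2],.072 if k=="cup1" else .012).round(3)[:2])
save(b,"tools",(105,140,250,250),5)
E
```

```text
(196, 192) [ 21 130 241] [241 203 118]
(190, 194) [ 20 132 243] [243 203 117]
(157, 177) [ 20 133 241] [241 199 115]
(148, 221) [ 14 160 118] [118  79  44]
(165, 205) [ 13 184 157] [157  94  44]
(210, 200) [ 13 182 177] [177 105  51]
(170, 240) [ 13 185 170] [170  99  47]
(200, 170) [ 14 182 171] [171 105  49]
fixedcup top [ 0.45765231 -0.35184765  0.084     ] scene [ 0.45592834 -0.35140207  0.084     ]
loose near top [0.41785076 0.04581052 0.072     ] scene [0.42065266 0.04347063 0.072     ]
gouge s 0.68 [240.5 232.2  79.4  34.6] [ 0.596 -0.141]
gouge s 0.57 [311.4 184.1  28.1  26.4] [0.547 0.197]
gouge t 0.62 [187.6 193.7  41.5  12.8] [0.547 0.214]
chisel s 0.62 [291.2 156.4  18.2  30.2] [0.387 0.211]
chisel t 0.88 [188.1 239.8  43.8  33. ] [0.384 0.205]
chisel t 0.19 [147.4 179.8  52.3  18.1] [0.594 0.361]
scraper s 0.46 [332.9 152.4  21.9  26.1] [0.456 0.372]
scraper t 0.91 [138.8 222.6  46.1  20. ] [0.439 0.383]
crossbar s 0.6 [353.6 176.8  35.1  22.5] [0.602 0.361]
crossbar s 0.59 [219.8 239.4 132.4  95.9] [ 0.585 -0.217]
crossbar t 0.6 [149.6 176.   49.7   5.8] [0.608 0.354]
crossbar t 0.46 [233.7 232.9  16.3  16.5] [0.412 0.045]
cup1 s 0.76 [260.1 171.2  16.5  25.3] [0.434 0.034]
cup1 s 0.68 [363.6 217.3  18.1  27.8] [0.792 0.232]
cup1 s 0.63 [370.1 193.6  17.4  23.3] [0.726 0.319]
cup1 t 0.8 [208.2 153.5  11.3  18.6] [0.683 0.14 ]
cup1 t 0.68 [231.6 231.9  15.5  16.1] [0.413 0.05 ]
cup1 t 0.58 [179.2 126.7  13.1  13.3] [0.776 0.246]
```

View pics/tools.png

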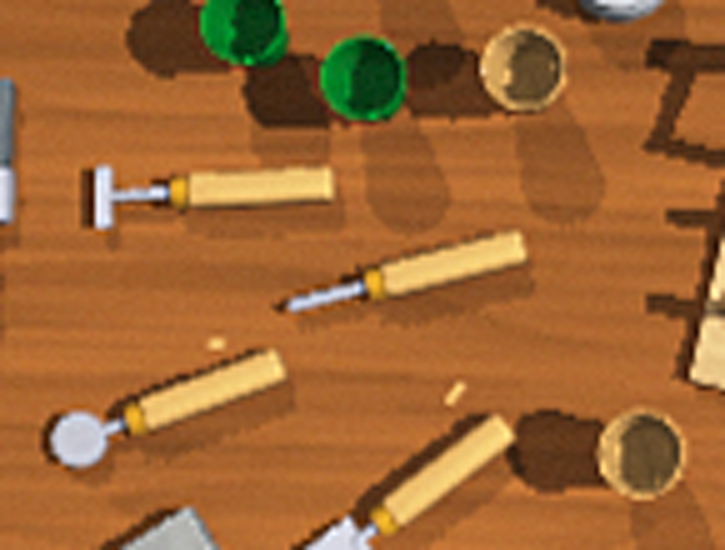

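```bash
python3 - <<'E'
t=open("h.py").read()
t=t.replace("(h[:,:,2]>170)&(h[:,:,1]>60)&(h[:,:,0]>10)","(h[:,:,2]>195)&(h[:,:,1]>90)&(h[:,:,1]<158)&(h[:,:,0]>16)").replace("np.ones((9,9))","np.ones((5,5))")
t+='''
TIPS={}
def report(names=("gouge","chisel","scraper","crossbar","cup1")):
    p=viewer.read_camera("top"); H=[i for i in handles(p)[0] if .08<i[2]<.13 and .015<i[3]<.04]
    for i in H: print(*i)
    return p
def slot(y,x=0.,z=.03):
    q=np.load("caddy.npy");c,s=np.cos(q[2]),np.sin(q[2]); return np.array([q[0]+c*x-s*y,q[1]+s*x+c*y,z])
def go(X,ang):
    """shift/turn from present measured pose to tcp X with tool-y axis at world angle ang (mod pi)"""
    s=st(); Rm=R.from_rotvec(s["tcp_rot"]).as_matrix(); d=Rm.T@(np.array(X)-s["tool_pos"])
    y=np.arctan2(Rm[1,1],Rm[0,1]); t=-(ang-y); t=(t+np.pi/2)%np.pi-np.pi/2
    print("move",d.round(4),"turn",round(t,3),"alt",round(t-np.sign(t)*np.pi,3),"q6",round(s["q"][5],2))
'''
open("h.py","w").write(t)
E
python3 - <<'E'
from h import *
p=report()
print(at(p,(209.0,153.0),.072),at(p,(233,230.5),.072))
q=np.load("caddy.npy"); print(slot(.04,.085,.078),slot(.13))
X=slot(.04,.085,.059); go(X+[0,0,.06],q[2])
E
```

```text
[0.4047 0.1812] 2.255 0.102 0.022
[0.457  0.3506] 1.958 0.103 0.022
[0.5514 0.1838] 1.858 0.102 0.022
[0.5242 0.5187] 0.031 0.093 0.017
[0.603  0.3241] 1.647 0.102 0.022
[0.68485729 0.13753612 0.072     ] [0.41820378 0.04531091 0.072     ]
[ 0.61485427 -0.15942424  0.078     ] [ 0.54892826 -0.05464466  0.03      ]
t 3.05 tcp [0.1551 0.6569 0.2313] rot [ 0.363  3.121 -0.   ] F [-0.4  0.1 -0.2] w 1.001 g 0.0
move [-0.635  -0.6889  0.1123] turn 1.534 alt -1.607 q6 -0.04
```

Emit:
step_arm --series '[-0.635,-0.689,0,1.534,-0.635,-0.689,0,1.534,-0.635,-0.689,0,1.534,-0.635,-0.689,0,1.534,-0.635,-0.689,0,1.534,-0.635,-0.689,0,1.534,-0.635,-0.689,0,1.534,-0.635,-0.689,0,1.534]' --gripper 0.7

```text
time: 4.05
tool_pos: [0.4012, 0.2195, 0.2318]
tcp_rot: [2.398, 2.028, 0.002]
wrist_force: [1.6, 0.4, -0.0]
width: 0.698
grip_force: 0.0
```

```bash
python3 -c "
from h import *
go(slot(.04,.087,.119),np.load('caddy.npy')[2])"
```

```text
t 4.05 tcp [0.4012 0.2195 0.2318] rot [2.398e+00 2.028e+00 2.000e-03] F [ 1.6  0.4 -0. ] w 0.698 g 0.0
move [-0.3384  0.2755  0.1129] turn 0.028 alt -3.113 q6 0.61
```

Emit:
step_arm --series '[-0.338,0.276,0,0.028,-0.338,0.276,0,0.028,-0.338,0.276,0,0.028,-0.338,0.276,0,0.028,-0.338,0.276,0,0.028,-0.338,0.276,0,0.028,-0.338,0.276,0,0.028,-0.338,0.276,0.1,0.028]'

```text
time: 5.05
tool_pos: [0.6259, -0.1626, 0.1751]
tcp_rot: [2.414, 1.988, 0.013]
wrist_force: [0.7, 1.2, -0.4]
width: 0.698
grip_force: 0.0
```

```bash
python3 -c "
from h import *
go(slot(.04,.086,.060),np.load('caddy.npy')[2])
p=viewer.read_camera('scene'); save(p,'k1',(150,140,350,290),4)"
```

```text
t 5.05 tcp [ 0.6259 -0.1626  0.1751] rot [2.414 1.988 0.013] F [ 0.7  1.2 -0.4] w 0.698 g 0.0
move [ 0.0013 -0.0123  0.115 ] turn 0.002 alt -3.14 q6 -0.1
```

View pics/k1.png

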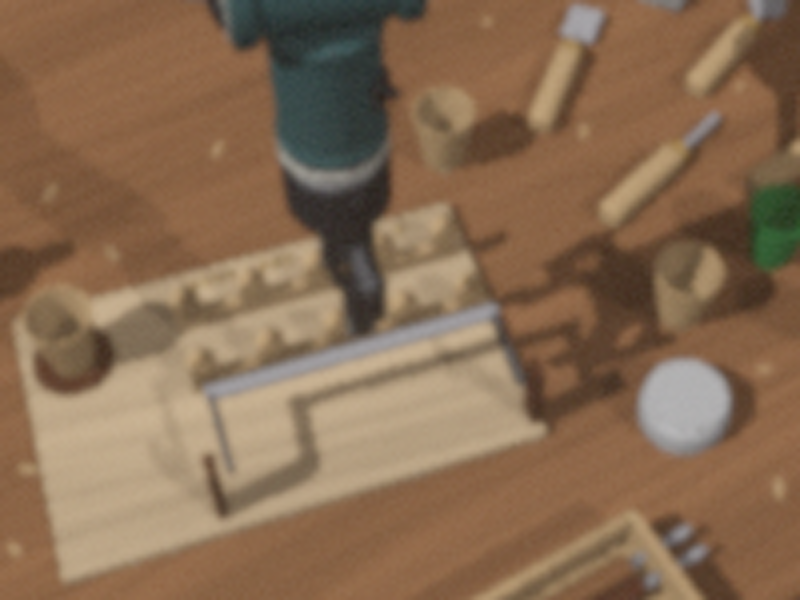

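The scene view shows the gripper above the bar's middle (~(360,325) in the crop), lined up across it.

```bash
python3 -c "
from h import *
go(slot(.04,.086,.060),np.load('caddy.npy')[2])"
```

```text
t 5.1 tcp [ 0.6162 -0.1582  0.1605] rot [-2.42  -1.994  0.007] F [-4.5  1.5 -8.5] w 0.705 g 0.0
move [-0.0016  0.0007  0.1004] turn 0.003 alt -3.139 q6 -0.1
```

Emit:
step_arm --series '[0,0,0.05,0,0,0,0.08,0,0,0,0.1,0,0,0,0.1,0,0,0,0.1,0]'

```text
time: 5.72
tool_pos: [0.6199, -0.1568, 0.0705]
tcp_rot: [2.419, 2.001, 0.002]
wrist_force: [0.5, 0.2, 0.3]
width: 0.701
grip_force: 0.0
```

Emit:
step_arm --series '[0,0,0,0,0,0,0,0,0,0,0,0,0,0,0,0,0,0,0,0]' --gripper 0 --newtons 25

```text
time: 6.35
tool_pos: [0.6172, -0.1564, 0.0686]
tcp_rot: [-2.42, -2.0, 0.003]
wrist_force: [-5.4, 0.2, 2.6]
width: 0.154
grip_force: 25.2
```

Emit:
step_arm --series '[0,0.002,-0.016,0,0,0.008,-0.031,0,0,0.017,-0.044,0,0,0.03,-0.055,0,0,0.0445,-0.062,0,0,0.06,-0.065,0,0,0.07,-0.065,0,0,0.073,-0.0645,0]'

```text
time: 7.35
tool_pos: [0.6892, -0.1709, 0.1369]
tcp_rot: [-2.419, -2.001, 0.005]
wrist_force: [-19.9, 0.6, 16.7]
width: 0.154
grip_force: 26.8
```

Emit:
step_arm --series '[0,0,0,0,0,0,0,0]'

```text
time: 7.6
tool_pos: [0.6891, -0.1708, 0.1369]
tcp_rot: [-2.42, -2.001, 0.004]
wrist_force: [-13.7, 0.2, 11.7]
width: 0.147
grip_force: 26.1
```

Emit:
step_arm --series '[0,0,0,0,0,0,0,0,0,0,-0.04,0,0,0,-0.09,0,0,0,-0.09,0]' --gripper 0.6

```text
time: 8.22
tool_pos: [0.6948, -0.1712, 0.2308]
tcp_rot: [2.413, 1.996, 0.012]
wrist_force: [-0.3, -0.2, 0.7]
width: 0.601
grip_force: 0.0
```

```bash
python3 - <<'E'
from h import *
p=report()
a=viewer.read_camera("scene")
im=cv2.resize(a["image"][150:290,150:350,::-1],None,fx=4,fy=4,interpolation=cv2.INTER_CUBIC)
for th in(1.5,1.7):
  for y in(-.085,.165):
    u=(proj(a,slot(y,.15-.065*np.cos(th),.078+.065*np.sin(th)))-[150,150])*4
    cv2.drawMarker(im,tuple(int(i) for i in u),(0,255,0) if th<1.6 else (0,0,255),cv2.MARKER_CROSS,12,1)
cv2.imwrite("pics/k2.png",im)
th=1.858; X=np.array([.5514+.004*np.cos(th),.1838+.004*np.sin(th),.10])
go(X,th-np.pi/2)
E
```

```text
[0.4045 0.1813] 2.254 0.102 0.023
[0.4568 0.3505] 1.958 0.104 0.023
[0.5512 0.1848] 1.853 0.101 0.023
[0.6024 0.3273] 1.652 0.097 0.023
t 8.32 tcp [ 0.6917 -0.1703  0.2249] rot [2.419 2.001 0.004] F [-0.4 -0.4 -1.2] w 0.598 g 0.0
move [ 0.3251 -0.2065  0.1242] turn -0.476 alt 2.666 q6 -0.09
```

View pics/k2.png

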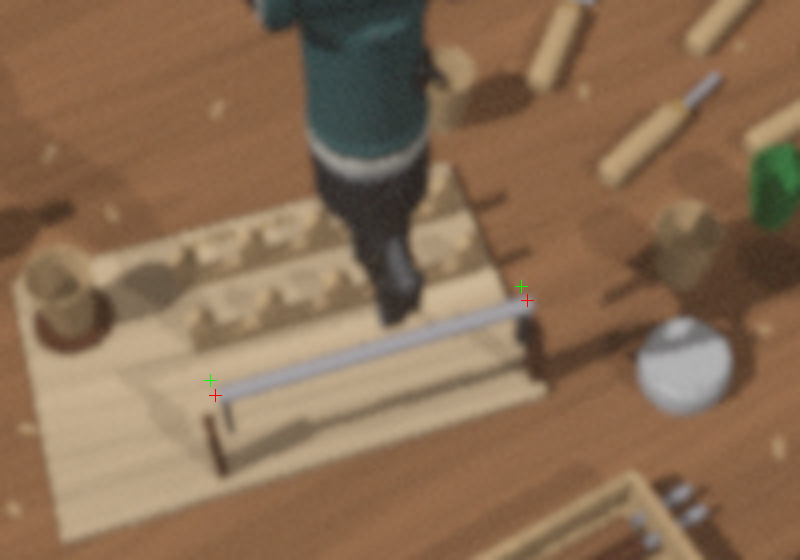

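The keeper bar lies on the red marks (215–527, 300–395), so it is back on its 1.7 stop. Next is the gouge.

Emit:
step_arm --series '[0.325,-0.2065,0,-0.476,0.325,-0.2065,0,-0.476,0.325,-0.2065,0,-0.476,0.325,-0.2065,0,-0.476,0.325,-0.2065,0,-0.476,0.325,-0.2065,0,-0.476,0.325,-0.2065,0.06,-0.476,0.325,-0.2065,0.124,-0.476]'

```text
time: 9.32
tool_pos: [0.5481, 0.1897, 0.0992]
tcp_rot: [1.877, 2.518, 0.003]
wrist_force: [0.2, 0.4, -0.0]
width: 0.603
grip_force: 0.0
```

```bash
python3 - <<'E'
from h import *
viewer.read_camera("top")
th=1.855; X=np.array([.5513+.004*np.cos(th),.1843+.004*np.sin(th),.004])
go(X,th-np.pi/2)
E
```

```text
t 9.38 tcp [0.5408 0.1867 0.0887] rot [-1.873 -2.511  0.02 ] F [-3.2 -1.4 -5.7] w 0.6 g 0.0
move [-0.0013  0.0107  0.0846] turn 0.005 alt -3.137 q6 -0.0
```

Emit:
step_arm --series '[0,0,0.03,0,0,0,0.05,0,0,0,0.05,0,0,0,0.05,0,0,0,0.05,0]'

```text
time: 10.0
tool_pos: [0.5499, 0.188, 0.0525]
tcp_rot: [1.88, 2.515, 0.004]
wrist_force: [0.2, 0.0, -0.9]
width: 0.599
grip_force: 0.0
```

```bash
python3 - <<'E'
from h import *
th=1.855; X=np.array([.5513+.004*np.cos(th),.1843+.004*np.sin(th),.004])
go(X,th-np.pi/2)
E
```

```text
t 10.0 tcp [0.5499 0.188  0.0525] rot [1.88  2.515 0.004] F [ 0.2  0.  -0.9] w 0.599 g 0.0
move [0.0001 0.0001 0.0485] turn 0.003 alt -3.139 q6 -0.0
```

Spot on. Descend, grip and lift.

Emit:
step_arm --series '[0,0,0.03,0,0,0,0.047,0,0,0,0.047,0,0,0,0.047,0]'

```text
time: 10.5
tool_pos: [0.5492, 0.1879, 0.0045]
tcp_rot: [1.881, 2.516, 0.001]
wrist_force: [-0.6, -0.6, 0.8]
width: 0.6
grip_force: 0.0
```

Emit:
step_arm --series '[0,0,0,0,0,0,0,0,0,0,0,0,0,0,0,0,0,0,-0.05,0,0,0,-0.1,0,0,0,-0.15,0,0,0,-0.15,0]' --gripper 0 --newtons 60

```text
time: 11.5
tool_pos: [0.5519, 0.1887, 0.159]
tcp_rot: [1.877, 2.512, 0.012]
wrist_force: [1.5, 0.6, -1.4]
width: 0.266
grip_force: 59.8
```

```bash
python3 - <<'E'
from h import *
q=np.load('caddy.npy')
go(slot(.13,.004,.034),q[2]+np.pi/2)
E
```

```text
t 11.5 tcp [0.5519 0.1887 0.159 ] rot [1.877 2.512 0.012] F [ 1.5  0.6 -1.4] w 0.266 g 59.8
move [-0.2344 -0.0694  0.1244] turn -1.088 alt 2.053 q6 -0.0
```

Emit:
step_arm --series '[-0.05,-0.015,0,0.18,-0.1,-0.03,0,0.36,-0.15,-0.045,0,0.54,-0.2,-0.06,0,0.72,-0.234,-0.069,0,0.9,-0.234,-0.069,0,1.08,-0.234,-0.069,0,1.26,-0.234,-0.069,0,1.44]'

```text
time: 12.5
tool_pos: [0.5468, -0.0563, 0.1513]
tcp_rot: [-3.074, -0.641, 0.006]
wrist_force: [0.4, 0.3, -1.9]
width: 0.266
grip_force: 59.7
```

Emit:
step_arm --series '[0,0,0,0.18,0,0,0,0.36,0,0,0,0.54,0,0,0,0.613,0,0,0,0.613,0,0,0,0.613]'

```text
time: 13.25
tool_pos: [0.5478, -0.0561, 0.1526]
tcp_rot: [-3.127, 0.304, 0.003]
wrist_force: [0.2, -0.1, -1.5]
width: 0.263
grip_force: 59.7
```

```bash
python3 - <<'E'
from h import *
q=np.load('caddy.npy')
go(slot(.13,.004,.034),q[2]+np.pi/2)
E
```

```text
t 13.25 tcp [ 0.5478 -0.0561  0.1526] rot [-3.127e+00  3.040e-01  3.000e-03] F [ 0.2 -0.1 -1.5] w 0.263 g 59.7
move [ 0.0051 -0.0017  0.1186] turn 0.001 alt -3.14 q6 1.62
```

Emit:
step_arm --series '[0.005,-0.0015,0,0,0.005,-0.0015,0.03,0,0.005,-0.0015,0.06,0,0.005,-0.0015,0.085,0,0.005,-0.0015,0.105,0,0.005,-0.0015,0.116,0,0.005,-0.0015,0.116,0]'

```text
time: 14.12
tool_pos: [0.5534, -0.0557, 0.0371]
tcp_rot: [-3.127, 0.306, 0.002]
wrist_force: [-0.0, -0.3, -2.2]
width: 0.265
grip_force: 59.7
```

Emit:
step_arm --series '[0,0,0,0,0,0,0.002,0,0,0,0.002,0]'

```text
time: 14.5
tool_pos: [0.5542, -0.0558, 0.0363]
tcp_rot: [3.127, -0.306, 0.002]
wrist_force: [0.7, -0.3, -1.7]
width: 0.266
grip_force: 59.7
```

Emit:
step_arm --series '[0,0,0.001,0,0,0,0.001,0,0,0,0.001,0,0,0,-0.05,0,0,0,-0.1,0,0,0,-0.16,0,0,0,-0.16,0,0,0,-0.16,0]' --gripper 0.55

```text
time: 15.5
tool_pos: [0.5538, -0.0558, 0.1959]
tcp_rot: [3.127, -0.306, 0.001]
wrist_force: [-0.0, -1.0, 0.4]
width: 0.554
grip_force: 0.0
```

```bash
cat >> h.py <<'E'
def pick(cx,cy,th,z=.06,off=.004):
    go(np.array([cx+off*np.cos(th),cy+off*np.sin(th),z]),th-np.pi/2)
E
python3 - <<'E'
from h import *
p=report()
pick(.4045,.1813,2.254)
print(slot(.13))
save(p,"g1",(235,135,385,250),5)
E
```

```text
[0.4045 0.1814] 2.258 0.101 0.023
[0.4569 0.3504] 1.957 0.103 0.023
t 15.55 tcp [ 0.5529 -0.0557  0.1946] rot [-3.127e+00  3.060e-01  3.000e-03] F [ 0.2  0.3 -0.7] w 0.551 g 0.0
move [-0.1943 -0.2062  0.1349] turn 0.692 alt -2.449 q6 1.62
[ 0.54892826 -0.05464466  0.03      ]
```

View pics/g1.png

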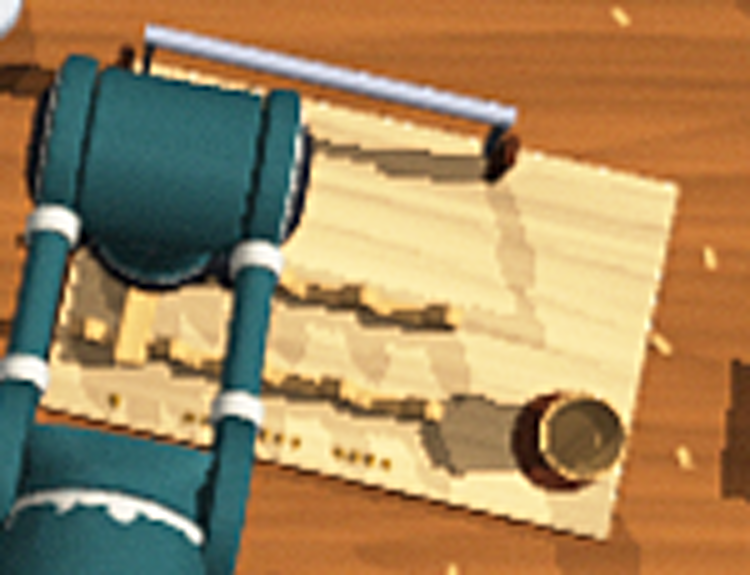

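The gouge handle shows lying in slot 1 at (135,325). Next is the chisel.

Emit:
step_arm --series '[-0.04,-0.04,0,-0.18,-0.08,-0.08,0,-0.36,-0.12,-0.12,0,-0.54,-0.16,-0.16,0,-0.72,-0.194,-0.206,0,-0.9,-0.194,-0.206,0,-1.08,-0.194,-0.206,0,-1.26,-0.194,-0.206,0,-1.44]'

```text
time: 16.55
tool_pos: [0.4017, 0.1837, 0.1933]
tcp_rot: [-2.545, -1.84, 0.007]
wrist_force: [0.6, -0.2, -0.0]
width: 0.549
grip_force: 0.0
```

Emit:
step_arm --series '[0,0,0.03,-0.18,0,0,0.06,-0.36,0,0,0.09,-0.54,0,0,0.12,-0.72,0,0,0.135,-0.9,0,0,0.135,-1.009,0,0,0.135,-1.009,0,0,0.135,-1.009]'

```text
time: 17.55
tool_pos: [0.4027, 0.1837, 0.06]
tcp_rot: [-1.351, -2.835, 0.002]
wrist_force: [-0.5, 0.4, 0.6]
width: 0.552
grip_force: 0.0
```

```bash
python3 - <<'E'
from h import *
pick(.4045,.1813,2.256,.004)
E
```

```text
t 17.55 tcp [0.4027 0.1837 0.06  ] rot [-1.351e+00 -2.835e+00  2.000e-03] F [-0.5  0.4  0.6] w 0.552 g 0.0
move [ 0.001  -0.0001  0.056 ] turn -0.004 alt 3.138 q6 -0.31
```

Emit:
step_arm --series '[0,0,0.03,0,0,0,0.055,0,0,0,0.055,0,0,0,0.055,0]'

```text
time: 18.05
tool_pos: [0.404, 0.1842, 0.0065]
tcp_rot: [1.35, 2.836, 0.001]
wrist_force: [0.1, -0.6, -0.2]
width: 0.549
grip_force: 0.0
```

Emit:
step_arm --series '[0,0,0,0,0,0,0,0,0,0,0,0,0,0,0,0,0,0,-0.05,0,0,0,-0.1,0,0,0,-0.15,0,0,0,-0.15,0]' --gripper 0

```text
time: 19.05
tool_pos: [0.407, 0.1853, 0.1608]
tcp_rot: [1.346, 2.831, 0.012]
wrist_force: [0.7, 0.3, -1.8]
width: 0.264
grip_force: 59.9
```

```bash
python3 - <<'E'
from h import *
q=np.load('caddy.npy')
go(slot(.07,.004,.034),q[2]+np.pi/2)
E
```

```text
t 19.05 tcp [0.407  0.1853 0.1608] rot [1.346 2.831 0.012] F [ 0.7  0.3 -1.8] w 0.264 g 59.9
move [-0.3167 -0.0862  0.127 ] turn -0.693 alt 2.449 q6 -0.31
```

Emit:
step_arm --series '[-0.05,-0.014,0,0.18,-0.1,-0.028,0,0.36,-0.15,-0.042,0,0.54,-0.2,-0.056,0,0.72,-0.25,-0.07,0,0.9,-0.316,-0.086,0,1.08,-0.316,-0.086,0,1.26,-0.316,-0.086,0,1.44]'

```text
time: 20.05
tool_pos: [0.535, -0.1165, 0.1533]
tcp_rot: [-2.888, -1.23, 0.005]
wrist_force: [-1.0, 0.9, -2.1]
width: 0.263
grip_force: 59.9
```

Emit:
step_arm --series '[0,0,0,0.18,0,0,0,0.36,0,0,0,0.54,0,0,0,0.72,0,0,0,0.9,0,0,0,1.009,0,0,0,1.009,0,0,0,1.009]'

```text
time: 21.05
tool_pos: [0.5354, -0.1152, 0.1546]
tcp_rot: [-3.127, 0.303, 0.003]
wrist_force: [0.5, 0.1, -1.7]
width: 0.263
grip_force: 59.9
```

```bash
python3 - <<'E'
from h import *
q=np.load('caddy.npy')
go(slot(.07,.004,.0355),q[2]+np.pi/2)
E
```

```text
t 21.05 tcp [ 0.5354 -0.1152  0.1546] rot [-3.127e+00  3.030e-01  3.000e-03] F [ 0.5  0.1 -1.7] w 0.263 g 59.9
move [ 0.0057 -0.002   0.1191] turn 0.002 alt -3.14 q6 1.51
```

Emit:
step_arm --series '[0.0055,-0.002,0,0,0.0055,-0.002,0.03,0,0.0055,-0.002,0.06,0,0.0055,-0.002,0.085,0,0.0055,-0.002,0.105,0,0.0055,-0.002,0.118,0,0.0055,-0.002,0.118,0,0.0055,-0.002,0.118,0]'

```text
time: 22.05
tool_pos: [0.5426, -0.1147, 0.0381]
tcp_rot: [3.127, -0.306, 0.002]
wrist_force: [0.8, 0.2, -2.4]
width: 0.261
grip_force: 60.8
```

Emit:
step_arm --series '[0,0,0.001,0,0,0,0.001,0,0,0,0.001,0,0,0,-0.05,0,0,0,-0.1,0,0,0,-0.16,0,0,0,-0.16,0,0,0,-0.16,0]' --gripper 0.55

```text
time: 23.05
tool_pos: [0.5419, -0.1145, 0.198]
tcp_rot: [3.127, -0.306, 0.001]
wrist_force: [0.0, 0.1, -0.7]
width: 0.555
grip_force: 0.0
```

```bash
python3 - <<'E'
from h import *
p=report()
pick(.4569,.3504,1.957)
E
```

```text
[0.4569 0.3504] 1.953 0.103 0.023
[0.6061 0.3249] 1.597 0.102 0.019
t 23.1 tcp [ 0.5411 -0.1143  0.1966] rot [-3.126e+00  3.060e-01  3.000e-03] F [-0.5  0.7 -0.8] w 0.549 g 0.0
move [-0.1746 -0.4429  0.137 ] turn 0.989 alt -2.152 q6 1.51
```

Emit:
step_arm --series '[-0.02,-0.055,0,-0.18,-0.042,-0.11,0,-0.36,-0.065,-0.165,0,-0.54,-0.087,-0.22,0,-0.72,-0.11,-0.275,0,-0.9,-0.131,-0.33,0,-1.08,-0.153,-0.385,0,-1.26,-0.1745,-0.443,0,-1.44]'

```text
time: 24.1
tool_pos: [0.4549, 0.3547, 0.1951]
tcp_rot: [2.547, 1.839, -0.007]
wrist_force: [0.2, 0.6, 0.5]
width: 0.55
grip_force: 0.0
```

Emit:
step_arm --series '[0,0,0.03,-0.18,0,0,0.06,-0.36,0,0,0.09,-0.54,0,0,0.12,-0.712,0,0,0.137,-0.712,0,0,0.137,-0.712,0,0,0.137,-0.712]'

```text
time: 24.98
tool_pos: [0.4573, 0.3542, 0.0614]
tcp_rot: [1.756, 2.605, 0.002]
wrist_force: [0.3, -0.5, 0.2]
width: 0.55
grip_force: 0.0
```

```bash
python3 - <<'E'
from h import *
pick(.4569,.3504,1.956,.004)
E
```

```text
t 24.98 tcp [0.4573 0.3542 0.0614] rot [1.756e+00 2.605e+00 2.000e-03] F [ 0.3 -0.5  0.2] w 0.55 g 0.0
move [ 0.0006 -0.0019  0.0574] turn -0.001 alt 3.141 q6 0.23
```

Emit:
step_arm --series '[0,-0.002,0.03,0,0,-0.002,0.057,0,0,-0.002,0.057,0,0,-0.002,0.057,0]'

```text
time: 25.48
tool_pos: [0.4561, 0.354, 0.0055]
tcp_rot: [1.754, 2.605, 0.004]
wrist_force: [0.1, 0.3, 0.1]
width: 0.547
grip_force: 0.0
```

Emit:
step_arm --series '[0,0,0,0,0,0,0,0,0,0,0,0,0,0,0,0,0,0,-0.05,0,0,0,-0.1,0,0,0,-0.15,0,0,0,-0.15,0]' --gripper 0

```text
time: 26.48
tool_pos: [0.4581, 0.3554, 0.1598]
tcp_rot: [1.752, 2.603, 0.016]
wrist_force: [-0.1, 0.2, -1.9]
width: 0.262
grip_force: 60.8
```

```bash
python3 - <<'E'
from h import *
q=np.load('caddy.npy')
go(slot(.01,.004,.034),q[2]+np.pi/2)
E
```

```text
t 26.48 tcp [0.4581 0.3554 0.1598] rot [1.752 2.603 0.016] F [-0.1  0.2 -1.9] w 0.262 g 60.8
move [-0.5169 -0.1341  0.1231] turn -0.99 alt 2.152 q6 0.23
```

Emit:
step_arm --series '[-0.057,-0.015,0,0.18,-0.115,-0.03,0,0.36,-0.172,-0.045,0,0.54,-0.23,-0.06,0,0.72,-0.287,-0.074,0,0.9,-0.345,-0.089,0,1.08,-0.402,-0.104,0,1.26,-0.46,-0.119,0,1.44]'

```text
time: 27.48
tool_pos: [0.5166, -0.1194, 0.1523]
tcp_rot: [-3.038, -0.793, 0.003]
wrist_force: [0.8, -0.1, -0.7]
width: 0.267
grip_force: 60.6
```

Emit:
step_arm --series '[0,0,0,0.18,0,0,0,0.36,0,0,0,0.54,0,0,0,0.712,0,0,0,0.712,0,0,0,0.712]'

```text
time: 28.22
tool_pos: [0.5172, -0.1176, 0.1529]
tcp_rot: [-3.127, 0.302, 0.002]
wrist_force: [0.3, -0.4, -1.0]
width: 0.265
grip_force: 60.6
```

```bash
python3 - <<'E'
from h import *
q=np.load('caddy.npy')
go(slot(.01,.004,.0345),q[2]+np.pi/2)
E
```

```text
t 28.23 tcp [ 0.5172 -0.1176  0.1529] rot [-3.127e+00  3.020e-01  2.000e-03] F [ 0.3 -0.4 -1. ] w 0.265 g 60.6
move [0.0229 0.0521 0.1184] turn 0.003 alt -3.139 q6 1.49
```

Emit:
step_arm --series '[0.023,0.052,0,0,0.023,0.052,0,0,0.023,0.052,0.03,0,0.023,0.052,0.06,0,0.023,0.052,0.085,0,0.023,0.052,0.105,0,0.023,0.052,0.1175,0,0.023,0.052,0.1175,0]'

```text
time: 29.22
tool_pos: [0.5304, -0.173, 0.0363]
tcp_rot: [-3.127, 0.304, 0.0]
wrist_force: [-0.2, -0.0, -1.4]
width: 0.265
grip_force: 61.5
```

```bash
python3 - <<'E'
from h import *
q=np.load('caddy.npy')
go(slot(.01,.004,.0345),q[2]+np.pi/2)
E
```

```text
t 29.23 tcp [ 0.5304 -0.173   0.0363] rot [-3.127  0.304  0.   ] F [-0.2 -0.  -1.4] w 0.265 g 61.5
move [-0.0008  0.0003  0.0018] turn 0.001 alt -3.141 q6 1.4
```

Emit:
step_arm --series '[0,0,0.001,0,0,0,0.001,0,0,0,0.001,0,0,0,-0.05,0,0,0,-0.1,0,0,0,-0.16,0,0,0,-0.16,0,0,0,-0.16,0]' --gripper 0.55

```text
time: 30.22
tool_pos: [0.5302, -0.1733, 0.1965]
tcp_rot: [3.126, -0.306, 0.001]
wrist_force: [0.0, 0.2, 0.2]
width: 0.551
grip_force: 0.0
```

```bash
python3 - <<'E'
from h import *
p=report()
pick(.603,.3241,1.647)
E
```

```text
t 30.27 tcp [ 0.5294 -0.173   0.1952] rot [-3.126e+00  3.060e-01  3.000e-03] F [-0.7 -0.2  0.2] w 0.549 g 0.0
move [-0.025  -0.5057  0.1354] turn 1.299 alt -1.842 q6 1.41
```

```bash
python3 - <<'E'
from h import *
p=viewer.read_camera("top"); a=viewer.read_camera("scene")
for i in handles(p)[0]: print(*i)
for k,z in(("crossbar",0),("crossbar_tip",.012)):
  for c in(p,a):
    for r in viewer.spot_point(c,k)[:3]: print(k,round(r["score"],2),np.round(r["point"]),at(c,r["point"],z).round(3)[:2])
x=np.hstack([cv2.resize(p["image"][140:250,100:220],None,fx=3.3,fy=3.3),cv2.resize(a["image"][130:240,270:390],None,fx=3.3,fy=3.3)])
cv2.imwrite("pics/c.png",x[:,:,::-1])
E
```

```text
[0.6038 0.3124] 1.659 0.078 0.023
crossbar 0.51 [156. 179.] [0.598 0.333]
crossbar 0.68 [349. 183.] [0.612 0.335]
crossbar 0.25 [222. 224.] [ 0.526 -0.179]
crossbar_tip 0.5 [124. 180.] [0.591 0.444]
crossbar_tip 0.49 [368. 165.] [0.585 0.452]
```

View pics/c.png

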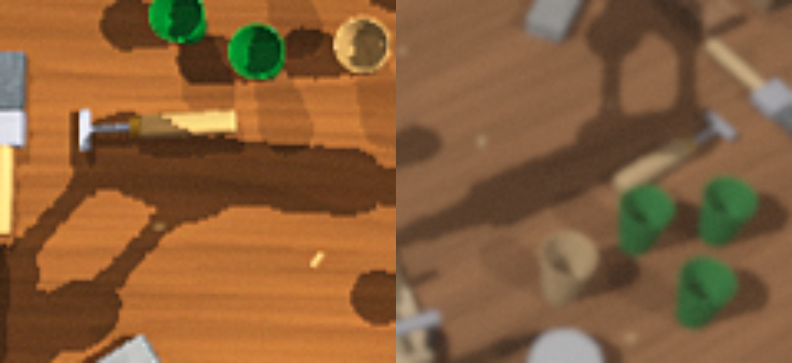

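The crossbar is only in the arm's shadow and has not moved (its right end is still at about (171.5,177)). Going for it.

Emit:
step_arm --series '[-0.003,-0.06,0,-0.18,-0.006,-0.12,0,-0.36,-0.01,-0.18,0,-0.54,-0.013,-0.24,0,-0.72,-0.016,-0.3,0,-0.9,-0.019,-0.36,0,-1.08,-0.022,-0.42,0,-1.26,-0.025,-0.48,0,-1.44]'

```text
time: 31.58
tool_pos: [0.5988, 0.3043, 0.1956]
tcp_rot: [2.547, 1.839, -0.001]
wrist_force: [1.1, -0.9, 1.3]
width: 0.548
grip_force: 0.0
```

Emit:
step_arm --series '[0,0,0.0,-0.18,0,0,0.02,-0.36,0,0,0.04,-0.402,0,0,0.07,-0.402,0,0,0.07,-0.402,0,0,0.07,-0.402]'

```text
time: 32.33
tool_pos: [0.5992, 0.3026, 0.1268]
tcp_rot: [2.135, 2.304, 0.0]
wrist_force: [0.8, 0.3, 0.1]
width: 0.55
grip_force: 0.0
```

```bash
python3 - <<'E'
from h import *
pick(.603,.3241,1.648,.004)
E
```

```text
t 32.33 tcp [0.5992 0.3026 0.1268] rot [2.135 2.304 0.   ] F [0.8 0.3 0.1] w 0.55 g 0.0
move [0.0252 0.0054 0.1228] turn -0.001 alt 3.14 q6 0.35
```

Emit:
step_arm --series '[0.025,0.0055,0.0,0,0.025,0.0055,0.04,0,0.025,0.0055,0.08,0,0.025,0.0055,0.11,0,0.025,0.0055,0.122,0,0.025,0.0055,0.122,0,0.025,0.0055,0.122,0]'

```text
time: 33.2
tool_pos: [0.604, 0.3289, 0.0064]
tcp_rot: [2.135, 2.304, 0.005]
wrist_force: [0.3, 0.1, 0.2]
width: 0.546
grip_force: 0.0
```

Emit:
step_arm --series '[0,0,0,0,0,0,0,0,0,0,0,0,0,0,0,0,0,0,-0.05,0,0,0,-0.1,0,0,0,-0.15,0,0,0,-0.15,0]' --gripper 0

```text
time: 34.2
tool_pos: [0.6058, 0.3294, 0.1606]
tcp_rot: [2.133, 2.301, 0.016]
wrist_force: [0.6, 0.9, -1.4]
width: 0.261
grip_force: 61.7
```

```bash
python3 - <<'E'
from h import *
q=np.load('caddy.npy')
go(slot(-.05,.004,.034),q[2]+np.pi/2)
E
```

```text
t 34.2 tcp [0.6058 0.3294 0.1606] rot [2.133 2.301 0.016] F [ 0.6  0.9 -1.4] w 0.261 g 61.7
move [-0.5536 -0.1314  0.1231] turn -1.3 alt 1.842 q6 0.39
```

Emit:
step_arm --series '[-0.06,-0.014,0,0.18,-0.12,-0.028,0,0.36,-0.18,-0.043,0,0.54,-0.24,-0.057,0,0.72,-0.3,-0.071,0,0.9,-0.36,-0.085,0,1.08,-0.42,-0.1,0,1.26,-0.48,-0.114,0,1.44]'

```text
time: 35.2
tool_pos: [0.5231, -0.1609, 0.1524]
tcp_rot: [-3.124, -0.315, 0.004]
wrist_force: [0.9, -0.1, -1.0]
width: 0.267
grip_force: 61.6
```

Emit:
step_arm --series '[0,0,0,0.18,0,0,0,0.36,0,0,0,0.402,0,0,0,0.402,0,0,0,0.402]'

```text
time: 35.83
tool_pos: [0.5244, -0.1592, 0.1532]
tcp_rot: [-3.126, 0.305, 0.003]
wrist_force: [-0.3, -0.5, -1.6]
width: 0.264
grip_force: 61.6
```

```bash
python3 - <<'E'
from h import *
q=np.load('caddy.npy')
go(slot(-.05,.004,.036),q[2]+np.pi/2)
E
```

```text
t 35.83 tcp [ 0.5244 -0.1592  0.1532] rot [-3.126e+00  3.050e-01  3.000e-03] F [-0.3 -0.5 -1.6] w 0.264 g 61.6
move [0.0079 0.0727 0.1172] turn 0.001 alt -3.141 q6 1.43
```

Emit:
step_arm --series '[0.008,0.04,0,0,0.008,0.0727,0,0,0.008,0.0727,0.02,0,0.008,0.0727,0.05,0,0.008,0.0727,0.08,0,0.008,0.0727,0.105,0,0.008,0.0727,0.117,0,0.008,0.0727,0.117,0]'

```text
time: 36.83
tool_pos: [0.5189, -0.2315, 0.037]
tcp_rot: [-3.126, 0.305, 0.001]
wrist_force: [0.9, -0.6, -1.7]
width: 0.266
grip_force: 62.0
```

```bash
python3 - <<'E'
from h import *
q=np.load('caddy.npy')
go(slot(-.05,.004,.036),q[2]+np.pi/2)
E
```

```text
t 36.83 tcp [ 0.5189 -0.2315  0.037 ] rot [-3.126e+00  3.050e-01  1.000e-03] F [ 0.9 -0.6 -1.7] w 0.266 g 62.0
move [-0.0008  0.0007  0.001 ] turn 0.001 alt -3.141 q6 1.3
```

Emit:
step_arm --series '[0,0,0.0005,0,0,0,0.0005,0,0,0,0.0005,0,0,0,-0.05,0,0,0,-0.1,0,0,0,-0.16,0,0,0,-0.16,0,0,0,-0.16,0]' --gripper 0.55

```text
time: 37.83
tool_pos: [0.5189, -0.2324, 0.1975]
tcp_rot: [3.126, -0.306, 0.001]
wrist_force: [-0.1, -0.6, -0.5]
width: 0.551
grip_force: 0.0
```

```bash
python3 - <<'E'
from h import *
p=viewer.read_camera("top");
im=p["image"]; 
def circ(uv,name):
    u,v=uv; c=cv2.resize(im[v-14:v+15,u-14:u+15],None,fx=8,fy=8,interpolation=cv2.INTER_CUBIC)
    r=cv2.HoughCircles(cv2.GaussianBlur(cv2.cvtColor(c,cv2.COLOR_RGB2GRAY),(0,0),4),cv2.HOUGH_GRADIENT,1,200,param1=60,param2=10,minRadius=58,maxRadius=85)
    x,y,rr=r[0][0]; w=at(p,((x+.5)/8-.5+u-14,(y+.5)/8-.5+v-14),.084 if name=="fix" else .072); print(name,w.round(4),rr/8)
circ((233,230),"near");circ((209,153),"far");circ((347,222),"fix")
go([.418,.0453,.12],-.195)
E
```

```text
near [0.419  0.0483 0.072 ] 8.15
far [0.6848 0.1393 0.072 ] 7.9625
fix [ 0.4571 -0.3515  0.084 ] 8.5125
t 37.88 tcp [ 0.5181 -0.232   0.1961] rot [-3.126e+00  3.060e-01  3.000e-03] F [ 0.3 -0.6 -1.1] w 0.552 g 0.0
move [-0.1519 -0.2525  0.0765] turn 1.571 alt -1.571 q6 1.3
```

Emit:
step_arm --series '[-0.02,-0.035,0,-0.18,-0.04,-0.07,0,-0.36,-0.06,-0.105,0,-0.54,-0.08,-0.14,0,-0.72,-0.1,-0.175,0,-0.9,-0.12,-0.21,0,-1.08,-0.152,-0.252,0,-1.26,-0.152,-0.252,0,-1.44]' --gripper 0.97

```text
time: 38.88
tool_pos: [0.4155, 0.0468, 0.1946]
tcp_rot: [-2.54, -1.842, 0.006]
wrist_force: [0.5, -0.8, -1.0]
width: 0.965
grip_force: 0.0
```

Emit:
step_arm --series '[0,0,0.04,-0.131,0,0,0.07,-0.131,0,0,0.07,-0.131,0,0,0.07,-0.131]'

```text
time: 39.38
tool_pos: [0.4185, 0.0443, 0.1271]
tcp_rot: [-2.427, -1.994, 0.001]
wrist_force: [0.3, -0.2, 0.6]
width: 0.974
grip_force: 0.0
```

```bash
python3 - <<'E'
from h import *
go([.419,.046,.042],-.195)
E
```

```text
t 39.38 tcp [0.4185 0.0443 0.1271] rot [-2.427e+00 -1.994e+00  1.000e-03] F [ 0.3 -0.2  0.6] w 0.974 g 0.0
move [0.0018 0.0002 0.0851] turn -0.0 alt 3.141 q6 0.24
```

Emit:
step_arm --series '[0.002,0,0.03,0,0.002,0,0.06,0,0.002,0,0.08,0,0.002,0,0.085,0,0.002,0,0.085,0,0.002,0,0.085,0]'

```text
time: 40.12
tool_pos: [0.4205, 0.0463, 0.0436]
tcp_rot: [2.426, 1.994, 0.003]
wrist_force: [-0.4, 0.0, 1.2]
width: 0.97
grip_force: 0.0
```

Emit:
step_arm --series '[0,0,0,0,0,0,0,0,0,0,0,0,0,0,-0.04,0,0,0,-0.08,0,0,0,-0.12,0,0,0,-0.12,0,0,0,-0.12,0]' --gripper 0 --newtons 30

```text
time: 41.12
tool_pos: [0.4185, 0.0463, 0.1616]
tcp_rot: [-2.427, -1.994, 0.001]
wrist_force: [-0.5, 0.2, -1.5]
width: 0.675
grip_force: 32.3
```

```bash
python3 - <<'E'
from h import *
q=np.load('caddy.npy')
p=viewer.read_camera("scene"); save(p,"cup",(150,110,350,260),3)
go([.457,-.3515,.20],-.195)
E
```

```text
t 41.17 tcp [0.4179 0.0462 0.1609] rot [-2.426 -1.994  0.003] F [-0.3  0.5 -1.9] w 0.674 g 32.3
move [-0.3826  0.1153 -0.0392] turn -0.0 alt 3.142 q6 0.25
```

View pics/cup.png

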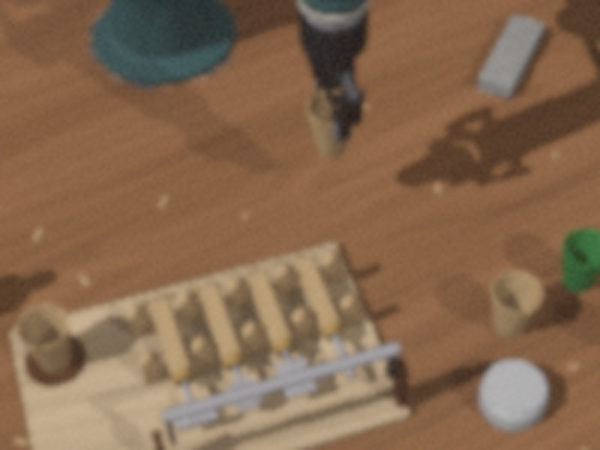

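The cup is held at about (325,125), and all four tools lie in their slots with heads towards the keeper. Carrying the cup to the fixed one.

Emit:
step_arm --series '[-0.055,0.0165,-0.01,0,-0.11,0.033,-0.02,0,-0.165,0.05,-0.02,0,-0.22,0.066,-0.02,0,-0.275,0.083,-0.02,0,-0.33,0.099,-0.02,0,-0.382,0.115,-0.02,0,-0.382,0.115,-0.02,0]'

```text
time: 42.18
tool_pos: [0.4569, -0.3536, 0.1797]
tcp_rot: [-2.429, -1.988, 0.002]
wrist_force: [-0.5, 0.3, -0.3]
width: 0.674
grip_force: 32.5
```

Emit:
step_arm --series '[0,0,0,0,0,0,0,0]'

```text
time: 42.42
tool_pos: [0.4574, -0.349, 0.1812]
tcp_rot: [-2.424, -1.994, 0.0]
wrist_force: [-0.2, 0.3, -1.2]
width: 0.673
grip_force: 32.4
```

```bash
python3 - <<'E'
from h import *
go([.457,-.3515,.085],-.195)
E
```

```text
t 42.42 tcp [ 0.4574 -0.349   0.1812] rot [-2.424 -1.994  0.   ] F [-0.2  0.3 -1.2] w 0.673 g 32.4
move [-0.0026  0.0003  0.0962] turn 0.001 alt -3.14 q6 -0.5
```

Emit:
step_arm --series '[-0.002,0,0.02,0,-0.002,0,0.04,0,-0.002,0,0.06,0,-0.002,0,0.075,0,-0.002,0,0.085,0,-0.002,0,0.09,0,-0.002,0,0.09,0]'

```text
time: 43.3
tool_pos: [0.4576, -0.3528, 0.0922]
tcp_rot: [-2.427, -1.995, 0.0]
wrist_force: [-0.1, -0.3, -1.0]
width: 0.675
grip_force: 32.4
```

Emit:
step_arm --series '[0,0,0.002,0,0,0,0.004,0,0,0,0.006,0,0,0,0.006,0]'

```text
time: 43.8
tool_pos: [0.4575, -0.3526, 0.0862]
tcp_rot: [-2.427, -1.995, 0.0]
wrist_force: [-0.1, 0.1, -1.2]
width: 0.674
grip_force: 32.5
```

No contact, good alignment. Release (it drops the last 2 mm) and rise.

Emit:
step_arm --series '[0,0,0.002,0,0,0,0.002,0]'

```text
time: 44.05
tool_pos: [0.4576, -0.3527, 0.0842]
tcp_rot: [2.427, 1.995, 0.0]
wrist_force: [-0.1, -0.9, -1.5]
width: 0.673
grip_force: 32.4
```

Emit:
step_arm --series '[0,0,0,0,0,0,0,0,0,0,0,0,0,0,-0.04,0,0,0,-0.09,0,0,0,-0.13,0,0,0,-0.13,0,0,0,-0.13,0]' --gripper 0.85

```text
time: 45.05
tool_pos: [0.4573, -0.3525, 0.2139]
tcp_rot: [-2.427, -1.994, 0.0]
wrist_force: [-0.9, 0.1, -0.4]
width: 0.85
grip_force: 0.0
```

```bash
python3 - <<'E'
from h import *
a=viewer.read_camera("scene"); save(a,"n1",(130,180,330,290),4)
b=viewer.read_camera("top")
for r in viewer.boxes_of(b,"cup1")[:6]: print(round(r["score"],2),np.round(r["extent"],1),at(b,r["extent"][:2],.05).round(3)[:2])
go([.6845,.139,.16],-.195)
E
```

```text
0.78 [177.9 154.9  16.8  13.1] [0.68  0.249]
0.68 [351.9 223.2  11.2  14.8] [ 0.455 -0.364]
0.52 [155.8 144.6  21.5  20.4] [0.715 0.33 ]
0.47 [180.7 123.   14.3  19.9] [0.796 0.245]
t 45.2 tcp [ 0.4566 -0.3519  0.2123] rot [-2.425e+00 -1.992e+00  1.000e-03] F [ 0.4  0.5 -0.8] w 0.853 g 0.0
move [0.5257 0.1286 0.0528] turn -0.0 alt 3.142 q6 -0.5
```

View pics/n1.png

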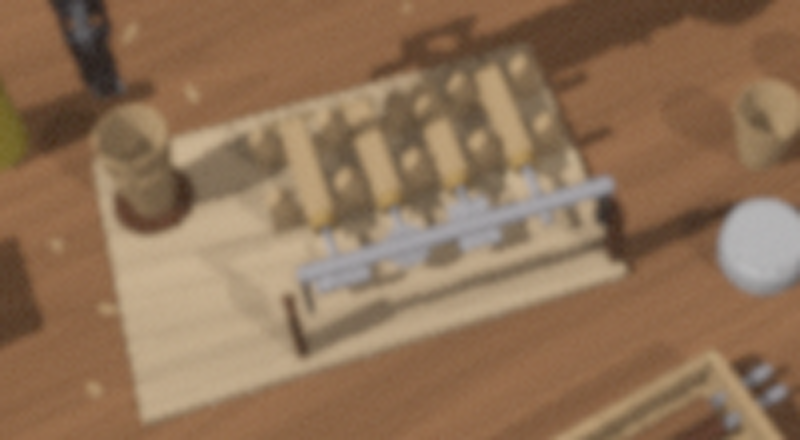

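The first cup is nested (rim at ~(130,130)) and the tools lie aligned. Now the far cup, with the grip turned away from the wax tin.

Emit:
step_arm --series '[0.06,0.0145,0,-0.1,0.12,0.029,0,-0.2,0.18,0.044,0,-0.3,0.24,0.058,0,-0.4,0.3,0.073,0,-0.5,0.36,0.088,0,-0.595,0.42,0.103,0,-0.595,0.48,0.117,0,-0.595]' --gripper 0.97

```text
time: 46.2
tool_pos: [0.6652, 0.0973, 0.2124]
tcp_rot: [-1.735, -2.617, 0.003]
wrist_force: [1.1, -0.1, -0.2]
width: 0.969
grip_force: 0.0
```

Emit:
step_arm --series '[0.038,-0.016,0,0,0.038,-0.016,0.05,0,0.038,-0.016,0.09,0,0.038,-0.016,0.09,0,0.038,-0.016,0.09,0]'

```text
time: 46.82
tool_pos: [0.6363, 0.1242, 0.1248]
tcp_rot: [1.736, 2.618, 0.0]
wrist_force: [-0.9, 0.1, 0.8]
width: 0.967
grip_force: 0.0
```

```bash
python3 - <<'E'
from h import *
go([.6845,.139,.042],.4)
E
```

```text
t 46.83 tcp [0.6363 0.1242 0.1248] rot [1.736 2.618 0.   ] F [-0.9  0.1  0.8] w 0.967 g 0.0
move [-0.0052  0.0502  0.0828] turn -0.0 alt 3.141 q6 -0.25
```

Emit:
step_arm --series '[-0.005,0.05,0,0,-0.005,0.05,0,0,-0.005,0.05,0,0,-0.005,0.05,0,0]'

```text
time: 47.32
tool_pos: [0.6837, 0.1389, 0.1256]
tcp_rot: [1.736, 2.618, 0.001]
wrist_force: [1.4, -0.6, -0.0]
width: 0.972
grip_force: 0.0
```

```bash
python3 - <<'E'
from h import *
a=viewer.read_camera("scene")
# far cup rim centre from scene picture by green-free box
for r in viewer.boxes_of(a,"cup1")[:5]: print(round(r["score"],2),np.round(r["extent"],1))
print(proj(a,[.6845,.139,.072]),proj(a,[.6845,.139,0]))
go([.6845,.139,.042],.4)
E
```

```text
0.69 [161.8 216.8  18.4  20.6]
0.67 [322.6 209.8  18.4  21. ]
0.66 [210.6 229.2  20.9  39.3]
0.52 [364.8 217.2  18.7  24.5]
0.49 [369.9 194.9  15.7  21. ]
[322.63584178 206.56124357] [319.92887759 217.90968165]
t 47.42 tcp [0.6835 0.1389 0.1251] rot [1.736e+00 2.618e+00 1.000e-03] F [-0.3  0.   0.2] w 0.973 g 0.0
move [-0.0003  0.0009  0.0831] turn -0.0 alt 3.141 q6 -0.23
```

Emit:
step_arm --series '[0,0.001,0.03,0,0,0.001,0.06,0,0,0.001,0.078,0,0,0.001,0.083,0,0,0.001,0.083,0,0,0.001,0.083,0]'

```text
time: 48.18
tool_pos: [0.6859, 0.1398, 0.0428]
tcp_rot: [1.735, 2.617, 0.003]
wrist_force: [0.1, -0.3, 0.6]
width: 0.968
grip_force: 0.0
```

Emit:
step_arm --series '[0,0,0,0,0,0,0,0,0,0,0,0,0,0,-0.04,0,0,0,-0.09,0,0,0,-0.14,0,0,0,-0.19,0,0,0,-0.19,0]' --gripper 0

```text
time: 49.18
tool_pos: [0.6881, 0.1401, 0.2381]
tcp_rot: [1.731, 2.612, 0.012]
wrist_force: [0.7, -0.1, -1.1]
width: 0.669
grip_force: 32.4
```

```bash
python3 - <<'E'
from h import *
go([.4575,-.352,.22],.4)
E
```

```text
t 49.17 tcp [0.6881 0.1401 0.2381] rot [1.731 2.612 0.012] F [ 0.7 -0.1 -1.1] w 0.669 g 32.4
move [-0.3635 -0.4042  0.0146] turn 0.0 alt -3.142 q6 -0.23
```

Emit:
step_arm --series '[-0.04,-0.0445,0,0,-0.08,-0.089,0,0,-0.12,-0.133,0,0,-0.16,-0.178,0,0,-0.2,-0.222,0,0,-0.24,-0.267,0,0,-0.28,-0.311,0,0,-0.32,-0.356,0,0]'

```text
time: 50.18
tool_pos: [0.4797, -0.2949, 0.2295]
tcp_rot: [-1.735, -2.617, -0.0]
wrist_force: [-0.0, 0.1, -0.6]
width: 0.666
grip_force: 32.6
```

Emit:
step_arm --series '[-0.043,-0.048,0,0,-0.043,-0.048,0,0,-0.043,-0.048,0,0,-0.043,-0.048,0,0]'

```text
time: 50.68
tool_pos: [0.4543, -0.3507, 0.2305]
tcp_rot: [-1.733, -2.619, -0.001]
wrist_force: [0.3, -0.2, -1.3]
width: 0.667
grip_force: 32.6
```

```bash
python3 - <<'E'
from h import *
go([.4575,-.352,.112],.4)
E
```

```text
t 50.67 tcp [ 0.4543 -0.3507  0.2305] rot [-1.733e+00 -2.619e+00 -1.000e-03] F [ 0.3 -0.2 -1.3] w 0.667 g 32.6
move [-0.0026  0.0025  0.1185] turn 0.001 alt -3.14 q6 -1.1
```

Emit:
step_arm --series '[-0.0025,0.0025,0.03,0,-0.0025,0.0025,0.06,0,-0.0025,0.0025,0.085,0,-0.0025,0.0025,0.1,0,-0.0025,0.0025,0.11,0,-0.0025,0.0025,0.112,0,-0.0025,0.0025,0.112,0]'

```text
time: 51.55
tool_pos: [0.4578, -0.3538, 0.1201]
tcp_rot: [1.735, 2.617, -0.0]
wrist_force: [0.4, 0.2, -0.5]
width: 0.662
grip_force: 32.7
```

Emit:
step_arm --series '[0,0,0.002,0,0,0,0.004,0,0,0,0.006,0,0,0,0.006,0]'

```text
time: 52.05
tool_pos: [0.4571, -0.3534, 0.1131]
tcp_rot: [-1.736, -2.618, -0.0]
wrist_force: [-0.2, 0.8, -2.4]
width: 0.664
grip_force: 32.6
```

Emit:
step_arm --series '[0,0,0.0005,0,0,0,0.0005,0,0,0,0.0005,0,0,0,-0.04,0,0,0,-0.09,0,0,0,-0.14,0,0,0,-0.14,0,0,0,-0.14,0]' --gripper 0.85

```text
time: 53.05
tool_pos: [0.4571, -0.3533, 0.2531]
tcp_rot: [1.736, 2.618, -0.0]
wrist_force: [0.6, 0.0, -0.6]
width: 0.85
grip_force: 0.0
```

```bash
python3 - <<'E'
from h import *
go(slot(.04,.1585,.2),-.195)
E
```

```text
t 53.05 tcp [ 0.4571 -0.3533  0.2531] rot [ 1.736  2.618 -0.   ] F [ 0.6  0.  -0.6] w 0.85 g 0.0
move [0.076  0.2817 0.0532] turn 0.595 alt -2.547 q6 -1.1
```

Emit:
step_arm --series '[0.01,0.04,0,0.1,0.02,0.08,0,0.2,0.03,0.12,0,0.3,0.04,0.16,0,0.4,0.054,0.2,0,0.5,0.065,0.24,0,0.595,0.076,0.282,0,0.595,0.076,0.282,0,0.595]' --gripper 0.6

```text
time: 54.05
tool_pos: [0.688, -0.1709, 0.2496]
tcp_rot: [-2.421, -1.996, 0.003]
wrist_force: [-0.2, 0.3, -0.4]
width: 0.596
grip_force: 0.0
```

```bash
python3 - <<'E'
from h import *
a=viewer.read_camera("scene");b=viewer.read_camera("top")
def mk(p,x0,y0,x1,y1,s):
    im=cv2.resize(p["image"][y0:y1,x0:x1,::-1],None,fx=s,fy=s,interpolation=cv2.INTER_CUBIC)
    def d(X,c): 
        u=((proj(p,X)-[x0,y0]+.5)*s).astype(int); cv2.drawMarker(im,(int(u[0]),int(u[1])),c,cv2.MARKER_CROSS,8,1)
    for y in(.13,.07,.01,-.05):
        for x in(-.052,.052,.119): d(slot(y,x,.054 if x<.1 else .042),(0,0,255))
    for z in(.084,.112,.14):
      for k in range(8): d([.457+.03*np.cos(k*.785),-.3515+.03*np.sin(k*.785),z],(0,255,0))
    return im
A=mk(a,145,190,325,280,4);B=mk(b,240,145,375,245,4)
w=max(A.shape[1],B.shape[1]); pad=lambda i:cv2.copyMakeBorder(i,0,0,0,w-i.shape[1],cv2.BORDER_CONSTANT)
o=np.vstack([pad(A),pad(B)]); o=cv2.resize(o,None,fx=600/o.shape[0],fy=600/o.shape[0]) if o.shape[0]>600 else o
cv2.imwrite("pics/v.png",o)
go([.6895,-.171,.137],-.195)
E
```

```text
t 54.15 tcp [ 0.6863 -0.1732  0.2505] rot [-2.423 -1.994  0.005] F [ 0.   0.2 -0.6] w 0.599 g 0.0
move [0.0028 0.0033 0.1135] turn 0.001 alt -3.141 q6 -0.09
```

View pics/v.png

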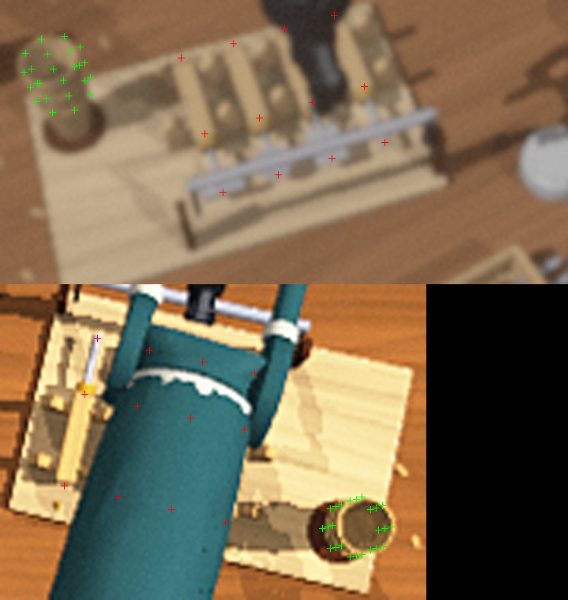

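The tools line up with the predicted outlines (gouge tip at (97,337)) and the cup stack matches the nested rim marks, so I'm closing the keeper.

Emit:
step_arm --series '[0.002,0.0025,0.03,0,0.002,0.0025,0.06,0,0.002,0.0025,0.09,0,0.002,0.0025,0.113,0,0.002,0.0025,0.113,0,0.002,0.0025,0.113,0]'

```text
time: 54.9
tool_pos: [0.69, -0.173, 0.141]
tcp_rot: [2.428, 1.993, 0.0]
wrist_force: [-0.2, 0.1, 0.6]
width: 0.597
grip_force: 0.0
```

Emit:
step_arm --series '[0,0,0,0,0,0,0,0,0,0,0,0,0,0,0,0,0,0,0,0]' --gripper 0 --newtons 25

```text
time: 55.52
tool_pos: [0.6887, -0.1721, 0.142]
tcp_rot: [-2.426, -1.994, 0.003]
wrist_force: [-6.4, 1.4, 7.2]
width: 0.146
grip_force: 25.1
```

Emit:
step_arm --series '[0,0,0,0,0,0,0.004,0,0,0,0.01,0,0,0,0.01,0,0,0,0.01,0]' --gripper 0.4

```text
time: 56.15
tool_pos: [0.6902, -0.1721, 0.1299]
tcp_rot: [-2.427, -1.994, 0.0]
wrist_force: [-0.3, -0.3, 0.4]
width: 0.398
grip_force: 0.0
```

Emit:
step_arm --series '[0,0,0,0,0,0,0,0,0,0,0,0,0,0,0,0,0,0,0,0]' --gripper 0

```text
time: 56.78
tool_pos: [0.6887, -0.1719, 0.1305]
tcp_rot: [-2.425, -1.993, 0.003]
wrist_force: [-4.8, 1.9, 3.5]
width: 0.152
grip_force: 25.0
```

Emit:
step_arm --series '[0,-0.013,-0.0005,0,0,-0.029,0.003,0,0,-0.0435,0.01,0,0,-0.056,0.02,0,0,-0.0655,0.033,0,0,-0.0715,0.048,0,0,-0.073,0.058,0,0,-0.0735,0.0645,0]'

```text
time: 57.78
tool_pos: [0.6169, -0.1574, 0.0647]
tcp_rot: [-2.425, -1.993, 0.002]
wrist_force: [-2.8, 2.8, 3.5]
width: 0.15
grip_force: 28.6
```

Emit:
step_arm --series '[0,0,0.001,0,0,0,0.003,0,0,0,0.003,0]'

```text
time: 58.15
tool_pos: [0.6168, -0.1573, 0.0618]
tcp_rot: [-2.425, -1.993, 0.003]
wrist_force: [-4.8, 3.6, 1.8]
width: 0.149
grip_force: 28.7
```

Emit:
step_arm --series '[0,0,0,0,0,0,0,0,0,0,-0.03,0,0,0,-0.06,0,0,0,-0.06,0,0,0,-0.06,0]' --gripper 0.4

```text
time: 58.9
tool_pos: [0.6179, -0.1581, 0.1223]
tcp_rot: [2.427, 1.995, -0.0]
wrist_force: [-0.1, 0.8, 0.3]
width: 0.401
grip_force: 0.0
```

Emit:
step_arm --series '[0,0,0,0,0,0,0,0,0,0,0,0,0,0,0,0,0,0,0.02,0,0,0,0.032,0,0,0,0.035,0,0,0,0.037,0]' --gripper 0

```text
time: 59.9
tool_pos: [0.6179, -0.1578, 0.0852]
tcp_rot: [-2.427, -1.994, 0.001]
wrist_force: [0.2, -0.1, 0.3]
width: -0.002
grip_force: 0.3
```

Emit:
step_arm --series '[0,0,0.002,0,0,0,0.002,0]'

```text
time: 60.15
tool_pos: [0.6183, -0.158, 0.0849]
tcp_rot: [2.427, 1.994, 0.0]
wrist_force: [-2.3, 0.9, 5.0]
width: -0.001
grip_force: 2.4
```

Contact is at 0.085 m, exactly the bar's top when closed. Now a light press, then retreat and a final look.

Emit:
step_arm --series '[0,0,0.001,0,0,0,0.001,0,0,0,-0.05,0,0,0,-0.1,0,0.05,0,-0.15,0,0.11,0,-0.15,0,0.17,0,-0.15,0,0.23,0,-0.15,0]'

```text
time: 61.15
tool_pos: [0.6635, 0.0695, 0.2347]
tcp_rot: [2.426, 1.993, 0.003]
wrist_force: [1.1, -1.0, 0.5]
width: 0.002
grip_force: 0.0
```

Emit:
step_arm --series '[0.06,0,0,0,0.12,0,0,0,0.16,0,0,0,0.16,0,0,0]'

```text
time: 61.65
tool_pos: [0.6939, 0.2283, 0.2334]
tcp_rot: [-2.423, -1.999, -0.002]
wrist_force: [0.5, 0.2, -0.1]
width: 0.001
grip_force: 0.0
```

```bash
python3 - <<'E'
from h import *
st()
a=viewer.read_camera("scene");b=viewer.read_camera("top")
f=lambda p,x0,y0,x1,y1:cv2.resize(p["image"][y0:y1,x0:x1,::-1],(600,300),interpolation=cv2.INTER_CUBIC)
cv2.imwrite("pics/end.png",np.vstack([f(a,140,185,320,275),f(b,190,145,390,245)]))
E
```

```text
t 61.65 tcp [0.6939 0.2283 0.2334] rot [-2.423e+00 -1.999e+00 -2.000e-03] F [ 0.5  0.2 -0.1] w 0.001 g 0.0
```

View pics/end.png

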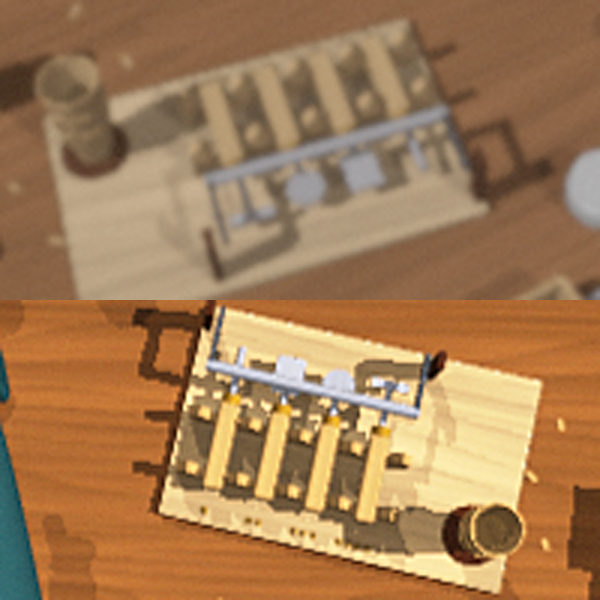

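The final view shows the gouge, chisel, disc scraper and T-bar in slots 1 to 4. The keeper lies across their heads, and both cups are stacked at ~(70,100).

```bash
python3 -c "
from h import *
print(job.finish_job())"
```

```text
the job is handed in; nothing more can be done
None
```

I handed the job in at about 62 s: all four tools lie in their slots, both cups are nested in the fixed cup, and the keeper is closed over the tools; no verdict came back.

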